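# Draw out the light shield's telescoping stay and lock it in the last hole

## Robot

A 7-joint arm with a two-finger parallel gripper is mounted at the origin on the work surface. World frame = base frame: x ahead of the robot, y to its left, z up, the work surface at z = 0. Lengths are in m, angles in rad, forces in N, time in s.
With the tool pointing down it reaches from about 0.35 to 0.9 m from the base axis. Payload 8.1 kg.
Tool frame: the origin (TCP) lies midway between the tips of the shut fingers; the grasp point (between the pads) lies arm.grasp_offset behind it (arm.grasp_offset is the distance from the TCP to the grasp point, in m); z points along the fingers, y is the line along which they close (so a half turn about z gives the same grasp; the last joint's range is limited). The gripper opens to 92 mm and grips with 3 to 60 N. Pads are 19 mm wide; open, the fingers measure 130 mm over their backs; the gripper's body (75 mm by 190 mm) begins 47 mm behind the grasp point.
Start: joints at [-0.103, 0.434, 0.025, 1.573, -0.012, 1.134, -0.075], TCP at [0.625, -0, 0.227] pointing down, gripper open.
Joint ranges: [-2.62, 2.62], [-0.44, 2.09], [-1.27, 1.32], [0.08, 2.57], [-1.32, 4.46], [0.12, 2], [-2.74, 2.74]. Speed limits (rad/s): [2.22, 2.22, 3.01, 3.01, 3.14, 3.14, 3.14].

## Interface

Orientations are given as a rotation vector (axis times angle).
In Python, from cell import observe, imaging, arm gives the robot as it stands.
- The arm moves only by the tool apply_moves, never from a script. Its argument "commands" is a list of rows, each a list of 5 numbers: the opening in per cent of the stroke, from 0 (shut) to 100 (fully open), then the shift along the world's x, y, z in units of 0.06 m (1.0 is 0.06 m), then the turn about the world's z in units of 0.5 rad (1.0 is 0.5 rad). A call has 1 to 12 rows; each row shifts and turns the commanded pose from where the row before left it; what a row does not reach is not made up. A row lasts 1/8 s, in which the tool goes at most 62.5 mm and 10.7 degrees, less where a joint would pass 70% of its speed; a pose out of reach is approached as far as the arm can. A call with a number of a shift or a turn outside -1 to 1 is refused whole. A call with a gripper value outside its range is refused whole. The fingers move at their own pace and stop on an object; "newtons" is the grip in N (left out, the last holds). Time passes only in rows, so rows that do not move let the fingers close. It gives the time, the measured TCP pose, the force, the opening and the grip force at its end, in the units of the state.
- observe(): the state, without advancing time (a new reading comes with each control period).
- imaging.get_image(name): name is "scene" or "side" or "wrist"; returns (picture, depth): 400x640x3 uint8, red, green, blue; 400x640 float32, m along the optical axis (not along the pixel's ray), 0 where there is no reading.
- imaging.camera_params(name): a dict with "camera_matrix" (3x3 intrinsics, pixels), "origin" and "rotation" of the camera in the world; the wrist camera has in their place "tool_from_camera" (4x4, takes a point from camera to tool coordinates, whose origin is the TCP and whose axes are the flange's). Camera axes: x right, y up, looking along -z (the intrinsics and any distortion apply to the point x, -y, -z); pixel columns grow to the right and rows downward; lengths in m; the calibration is good to about 2 mm. The wrist camera is an equidistant fisheye: a pixel r from the principal point sees the ray r / f radians off the axis. A picture is of the moment at which its call begins: read the wrist's pose just before it. camera_params takes no time and is no camera call.
- arm.sign_off(): hands the job in; it is judged then, once.
The state is a dict: "clock": time; "joints": joint angles; "dq": joint speeds; "joint_efforts": joint torques, N m; "position": TCP position; "ee_rot": TCP orientation; "force": force on the tool from outside, world axes, zero at the start; "ft_torque": the same for the moment, N m; "width": opening from 0.0 (shut) to 1.0 (fully open); "gripper_force": force on a finger pad.
Only numpy, scipy, OpenCV 4.12 (cv2) and the standard library are available. Lean on these libraries where they do the work, as an engineer would, in place of code of your own. Each camera call takes 0.05 s, during which the arm holds its last target. There are 200 camera calls.

## Task

Draw the red light shield all the way out: press down the spring button of the telescoping stay that carries the shield, slide it along its slot past the middle hole to the last hole, nearest the shield, and let the button pop fully up there so the stay is locked. Leave the similar stay with the metal tray locked as it is.

Things in the scene. Friction and masses are not known exactly. Their poses are not given: they have to be found in the camera images.
- shield_cap (a point): Centre of the top of the shield stay's black button cap: a cylinder 24 mm in diameter, 26 mm tall, on a 20 mm bare stem above the tube. Unpressed its top is 96 mm above the counter. z up; x along the tube AWAY from the shield: the stay draws out along -x, roughly towards the robot. The cap travels with the inner tube: press it down and move it along -x, and the shield comes out.
- shield_slide (a joint): How far the shield's stay is drawn out, m: an inner tube in a fixed aluminium tube (mm) 190 long, 36 wide, top 50 above the counter. It carries, 210 from the cap, an upright red panel 140 wide, top 127 above the counter. The slot in the tube has 3 oblong holes 30 long, centred at 0 (start), 0.045 and 0.090 (last); stop at 0.097. Friction 1.5 N.
- shield_button (a joint): How far the shield's button is pressed, m: 0 up, 0.012 fully down; spring 3 N when up, 8 N when down. Its 16 mm collar locks in a hole. It leaves a hole only when down more than 0.006 (aim for 0.010). Let go within 0.007 of a hole's centre it pops up; between holes it stays caught under the tube wall at about 0.006, and still slides.
- tray_slide (a joint): How far the other stay is drawn out, m; about 0 at the start, in its first hole. Same mechanism and size, but a flat steel tray 130 by 90 mm, 56 mm above the counter, on its end instead of the panel. The two stays may swap places, left and right of the robot.

How it is judged:
By the outcome, as a careful person would: the job done as asked, in the order asked, and still so for the second after the job is handed in, with the robot touching nothing.
It also fails if it takes over 32 s, if anything falls off the work surface, if the arm or the gripper's body presses on something with over 40 N, if the wrist force passes 120 N, or if a joint passes its speed limit or range.

## Working session

There is one attempt and no reset: what is moved stays moved. The work goes in short steps, Python scripts to look and compute and a tool call to move; the robot and the scene stay as the last step left them, time stands still between calls to the robot, and variables do not carry over. Pictures are saved under pics/ and viewed, at most 10 in all, crops included, and the job is handed in when it is done.

Besides the shell and the picture viewer there is one more tool, called after "Call:" by a JSON object that holds its "op" and its "data". apply_moves: Moves the arm, as the interface text tells. Its arguments: {"type":"object","properties":{"commands":{"type":"array"},"newtons":{"type":"number"}},"required":["commands"]}

```bash
mkdir -p pics
cat > h.py <<'E'
import numpy as np, cv2
from cell import observe, imaging, arm
def pts(name):
    im,d=imaging.get_image(name); p=imaging.camera_params(name)
    K=np.array(p['camera_matrix']); v,u=np.mgrid[0:400,0:640]
    c=np.stack([(u-K[0,2])/K[0,0]*d,-(v-K[1,2])/K[1,1]*d,-d],-1)
    return im,d,c@np.array(p['rotation']).T+np.array(p['origin'])
E
python3 - <<'E'
from h import *
for n in ('scene','side'):
    im,d,P=pts(n); np.savez(n,im=im,d=d,P=P); cv2.imwrite(f'pics/{n}0.png',im[...,::-1])
    p=imaging.camera_params(n);print(n,p)
s=observe();print(s['clock'],s['position'],s['ee_rot'],s['width'],s['force'],arm.grasp_offset)
E
```

```text
Traceback (most recent call last):
  File "h.py", line 7, in pts
    return im,d,c@np.array(p['rotation']).T+np.array(p['origin'])
                ~~~~~~~~~~~~~~~~~~~~~~~~~~~^~~~~~~~~~~~~~~~~~~~~~
ValueError: operands could not be broadcast together with shapes (400,640) (3,)
```

```bash
sed -i "s/np.array(p\['rotation'\]).T/cv2.Rodrigues(np.array(p['rotation'],float))[0].T/" h.py
python3 - <<'E'
from h import *
for n in ('scene','side'):
    im,d,P=pts(n); np.savez(n,im=im,d=d,P=P); cv2.imwrite(f'pics/{n}0.png',im[...,::-1])
    p=imaging.camera_params(n);print(n,p, P[300,320],P[200,320])
s=observe();print(s['clock'],s['position'],s['ee_rot'],s['width'],s['force'],arm.grasp_offset)
E
```

```text
scene {'camera_matrix': array([[398.54790316,   0.        , 318.20077187],
       [  0.        , 398.54790316, 196.19865161],
       [  0.        ,   0.        ,   1.        ]]), 'origin': array([ 0.81270274, -0.37620296,  0.65331675]), 'rotation': array([0.66418713, 0.15937875, 0.47308973])} [ 0.68160901 -0.11450932  0.00089084] [5.77978459e-01 8.12061425e-02 2.44575922e-04]
side {'camera_matrix': array([[411.31615345,   0.        , 313.91232458],
       [  0.        , 411.31615345, 201.93086798],
       [  0.        ,   0.        ,   1.        ]]), 'origin': array([ 0.22709367, -0.44030182,  0.41411774]), 'rotation': array([ 1.04006464, -0.39819152, -0.69397913])} [ 5.56413109e-01 -9.72133540e-02 -1.65604098e-04] [7.82973227e-01 1.34025178e-01 9.48436012e-05]
0.15 [ 6.24615633e-01 -6.25267881e-05  2.26153259e-01] [-2.22099177e+00 -2.22078515e+00  1.44497131e-03] 0.9953275234623977 [-0.06487583  0.52403456  0.03103301] 0.0188
```

View pics/scene0.png

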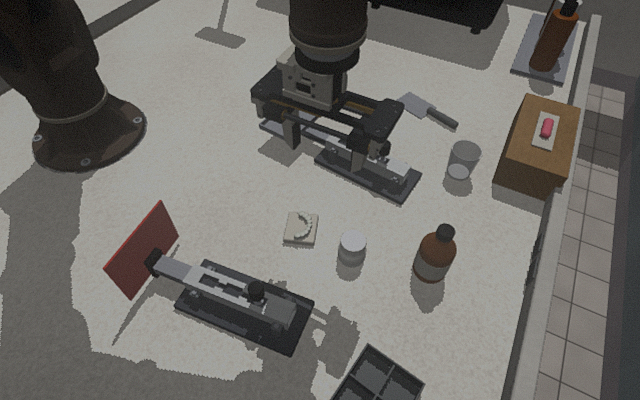

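View pics/side0.png

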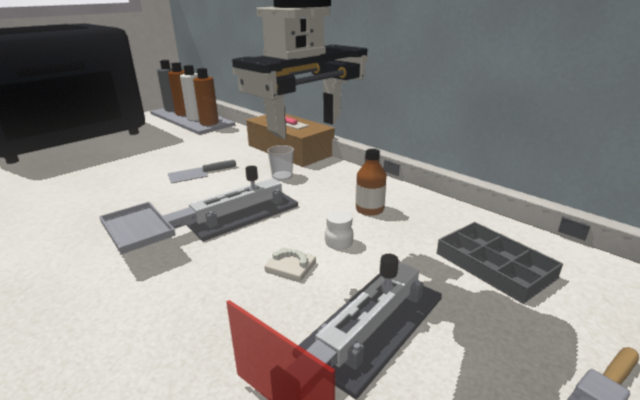

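The shield stay is the right-hand one: its cap is at scene (257,289) and side (389,265), and its red panel at scene (140,250). The tray stay is under the gripper at the start. Next I'll measure the cap and axis.

Run:
```python
from h import *
for n,(u,v) in (('scene',(257,289)),('side',(389,265))):
    f=np.load(n+'.npz');P=f['P'];im=f['im'].astype(int)
    sl=np.s_[v-20:v+20,u-20:u+20]
    Q=P[sl].reshape(-1,3)
    t=Q[(Q[:,2]>.075)&(Q[:,2]<.11)]; print(n,'cap all',len(t),t.min(0),t.max(0))
    t=Q[(Q[:,2]>.092)&(Q[:,2]<.101)]; print('top',len(t),t.mean(0),np.median(t,0),t.min(0),t.max(0), cv2.minEnclosingCircle(t[:,:2].astype(np.float32)))
    red=(im[...,0]>1.8*im[...,1])&(im[...,0]>60)&(P[...,2]>.02)&(P[...,2]<.14)&(P[...,1]<-.05)&(P[...,0]<.6)
    r=P[red]; print('red',len(r),r.mean(0),r.min(0),r.max(0))
    c=r[:,:2]-r[:,:2].mean(0); w,V=np.linalg.eigh(c.T@c); print('normal',V[:,0],'spread',np.sqrt(w/len(r)))
    # tube top
    m=(abs(P[...,2]-.05)<.004)&(P[...,1]<-.08)&(P[...,0]>.3)&(P[...,0]<.75)
    m&=(np.hypot(P[...,0]-t[:,0].mean(),P[...,1]-t[:,1].mean())<.16)
    q=P[m][:,:2].astype(np.float32); print('tube',len(q),cv2.minAreaRect(q),cv2.fitLine(q,cv2.DIST_HUBER,0,.01,.01).ravel())
```

```text
scene cap all 264 [ 0.59357201 -0.19359538  0.07541859] [ 0.61676039 -0.17122072  0.09883205]
top 189 [ 0.60562174 -0.18251729  0.0960791 ] [ 0.60552927 -0.18250096  0.09628039] [ 0.59357201 -0.19348308  0.09246847] [ 0.61676039 -0.17122072  0.09883205] ((0.6049751043319702, -0.18185077607631683), 0.011953304521739483)
red 179 [ 0.39718147 -0.21567297  0.11962301] [ 0.38738672 -0.27320346  0.02172243] [ 0.40613874 -0.13479697  0.1296202 ]
normal [-0.99361525 -0.11282169] spread [0.00125957 0.041218  ]
tube 1914 ((0.5547579526901245, -0.1869145929813385), (0.21698743104934692, 0.03720387443900108), 6.0485944747924805) [ 0.9940773   0.10867527  0.57307553 -0.18922415]
side cap all 369 [ 0.58953713 -0.19319535  0.07505087] [ 0.61407455 -0.1694747   0.09735657]
top 182 [ 0.60044823 -0.18261952  0.09549383] [ 0.59992882 -0.18289359  0.09577877] [ 0.58953713 -0.19314255  0.09203745] [ 0.61407455 -0.1694747   0.09735657] ((0.6017163991928101, -0.1810488998889923), 0.01257383357733488)
red 5863 [ 0.39241304 -0.20362139  0.08842105] [ 0.38462234 -0.2736141   0.02007624] [ 0.45982464 -0.13635671  0.12866022]
normal [-0.99418375 -0.10769713] spread [0.0010793  0.03833151]
tube 2269 ((0.5565063953399658, -0.18603862822055817), (0.21237443387508392, 0.03756885230541229), 6.186677932739258) [ 0.9967239   0.08087949  0.54973036 -0.18904343]
```

Run:
```python
from h import *
for n in ('scene','side'):
    P=np.load(n+'.npz')['P']; a=np.deg2rad(6.15)
    x=P[...,0]-.604;y=P[...,1]+.182
    L=x*np.cos(a)+y*np.sin(a); W=-x*np.sin(a)+y*np.cos(a)
    m=(P[...,2]>.10)&(P[...,2]<.2)&(abs(L)<.22)&(abs(W)<.1)
    if m.any(): print(n,m.sum(),L[m].min(),L[m].max(),W[m].min(),W[m].max(),P[m][:,2].max(),np.percentile(L[m],[5,50,95]))
```

```text
scene 1135 -0.21231608574529648 -0.20520941128228748 -0.06967235464811639 0.07098006976374288 0.12999484426080488 [-0.21027331 -0.20739983 -0.20618513]
side 2567 -0.2141995024908474 -0.2083670502220694 -0.0692697744326439 0.07173023288710667 0.12888725932179163 [-0.21346892 -0.21274283 -0.20984668]
```

Call:
{"op": "apply_moves", "data": {"commands": [[100,-0.17,-0.8,0,0.21],[100,-0.17,-0.8,0,0],[100,0,-0.8,-0.2,0],[100,0,-0.63,-0.4,0],[100,0,0,-0.4,0],[100,0,0,0,0],[100,0,0,0,0]], "newtons": 30}}

```text
clock: 1.02
position: [0.6052, -0.1811, 0.1675]
ee_rot: [2.1, 2.336, 0.001]
force: [0.1, 0.4, -0.6]
width: 0.998
gripper_force: 0.0
```

Call:
{"op": "apply_moves", "data": {"commands": [[100,0,0,-0.6,0],[100,0,0,-0.5,0],[100,0,0,-0.5,0],[100,0,0,0,0],[30,0,0,0,0],[0,0,0,0,0],[0,0,0,0,0],[0,0,0,0,0],[0,0,0,0,0],[0,0,0,0,0]], "newtons": 30}}

```text
clock: 2.28
position: [0.6046, -0.1818, 0.0707]
ee_rot: [-2.102, -2.335, 0.0]
force: [0.5, -0.9, 0.2]
width: 0.392
gripper_force: 0.0
```

Call:
{"op": "apply_moves", "data": {"commands": [[0,0,0,0,0],[0,0,0,0,0],[0,0,0,0,0],[0,0,0,0,0]]}}

```text
clock: 2.78
position: [0.6045, -0.1818, 0.0707]
ee_rot: [-2.102, -2.335, 0.0]
force: [-1.1, 0.3, -0.4]
width: 0.249
gripper_force: 30.0
```

Call:
{"op": "apply_moves", "data": {"commands": [[0,0,0,-0.1,0],[0,0,0,-0.08,0],[0,0,0,0,0],[0,0,0,0,0],[0,0,0,0,0]]}}

```text
clock: 3.4
position: [0.605, -0.1818, 0.0602]
ee_rot: [2.101, 2.334, 0.001]
force: [-1.6, 0.5, 6.2]
width: 0.255
gripper_force: 30.0
```

Call:
{"op": "apply_moves", "data": {"commands": [[0,-0.15,-0.016,0,0],[0,-0.2,-0.021,0,0],[0,-0.2,-0.022,0,0],[0,0,0,0,0]]}}

```text
clock: 3.9
position: [0.5715, -0.1854, 0.0604]
ee_rot: [2.102, 2.334, 0.001]
force: [-1.4, 1.6, 6.8]
width: 0.257
gripper_force: 30.0
```

Call:
{"op": "apply_moves", "data": {"commands": [[0,-0.2,-0.022,0,0],[0,-0.2,-0.021,0,0],[0,-0.2,-0.022,0,0],[0,-0.2,-0.021,0,0],[0,-0.14,-0.016,0,0],[0,0,0,0,0],[0,0,0,0,0]]}}

```text
clock: 4.78
position: [0.5154, -0.1914, 0.0602]
ee_rot: [2.101, 2.335, 0.001]
force: [-1.3, 0.7, 6.2]
width: 0.253
gripper_force: 30.0
```

Run:
```python
from h import *
ims=[]
for n in ('scene','side'):
    im,d,P=pts(n); im=im.astype(int)
    red=(im[...,0]>1.8*im[...,1])&(im[...,0]>60)&(P[...,2]>.1)&(P[...,2]<.14)&(P[...,1]<-.05)&(P[...,0]<.6)
    r=P[red]; print(n,len(r),((r[:,0]-.604)*.9942+(r[:,1]+.182)*.107).mean())
    ims.append(im[...,::-1])
    f=np.load(n+'.npz');P=f['P'];im=f['im'].astype(int)
    red=(im[...,0]>1.8*im[...,1])&(im[...,0]>60)&(P[...,2]>.1)&(P[...,2]<.14)&(P[...,1]<-.05)&(P[...,0]<.6)
    r=P[red]; print(' before',((r[:,0]-.604)*.9942+(r[:,1]+.182)*.107).mean())
cv2.imwrite('pics/b.png',ims[0])
```

```text
scene 274 -0.29706790534124194
 before -0.20939824428116965
side 831 -0.3007495121388092
 before -0.21253219641607327[ WARN:0@1.056] global loadsave.cpp:1063 imwrite_ Unsupported depth image for selected encoder is fallbacked to CV_8U.
```

View pics/b.png

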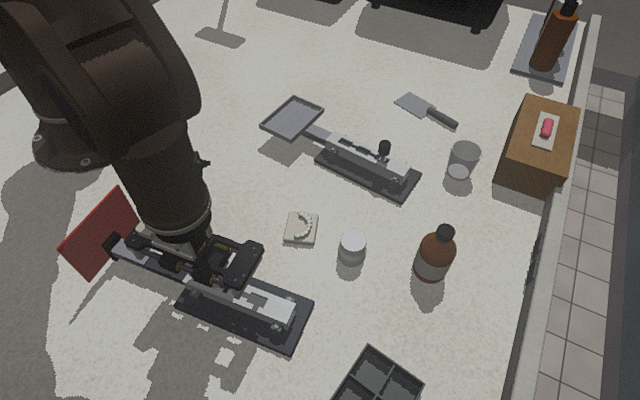

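The shield is drawn out 88 mm, with the panel now near scene (100,235) and the tray stay unchanged. I'll let the button rise in the grip, then open the fingers.

Call:
{"op": "apply_moves", "data": {"commands": [[0,0,0,-0.0,0],[0,0,0,0.08,0],[0,0,0,0.08,0],[0,0,0,0,0],[0,0,0,0,0]]}}

```text
clock: 5.5
position: [0.5155, -0.1914, 0.0694]
ee_rot: [2.101, 2.335, 0.001]
force: [0.8, 1.2, 2.9]
width: 0.251
gripper_force: 30.0
```

Force of about 3 N at 9 mm of rise matches the spring with the button nearly up, so it entered the hole. Releasing now.

Call:
{"op": "apply_moves", "data": {"commands": [[30,0,0,0,0],[40,0,0,0,0],[60,0,0,0,0],[100,0,0,0,0],[100,0,0,0,0],[100,0,0,0,0],[100,0,0,0,0],[100,0,0,0.3,0],[100,0,0,0.8,0],[100,0,0,1,0],[100,0.5,0.5,1,0],[100,0.9,0.9,0,0]]}}

```text
clock: 7.0
position: [0.5872, -0.1241, 0.2521]
ee_rot: [2.103, 2.323, 0.006]
force: [1.5, -0.4, -1.4]
width: 0.999
gripper_force: 0.0
```

Call:
{"op": "apply_moves", "data": {"commands": [[100,0.8,0.9,0,0],[100,0,0.9,0,0],[100,0,0,0,0],[100,0,0,0,0]]}}

```text
clock: 7.5
position: [0.6263, -0.0215, 0.2465]
ee_rot: [2.101, 2.335, -0.001]
force: [-0.1, -2.0, -0.5]
width: 1.001
gripper_force: 0.0
```

Run:
```python
from h import *
for n in ('scene','side'):
    im,d,P=pts(n); cv2.imwrite(f'pics/{n}2.png',im[...,::-1])
    for nm,c,lo in (('shield',(.515,-.1915),None),('tray',None,None)):
        if c is None: continue
        m=(np.hypot(P[...,0]-c[0],P[...,1]-c[1])<.03)&(P[...,2]>.085)&(P[...,2]<.11)
        t=P[m]; 
        if len(t): print(n,len(t),np.median(t,0),np.percentile(t[:,2],[50,75,90]),'slide',(.604-np.median(t[:,0]))/.9942)
    im=im.astype(int)
    red=(im[...,0]>1.8*im[...,1])&(im[...,0]>60)&(P[...,2]>.1)&(P[...,2]<.14)&(P[...,1]<-.05)&(P[...,0]<.6)
    r=P[red]; print('panel',((r[:,0]-.604)*.9942+(r[:,1]+.182)*.107).mean())
```

```text
scene 206 [ 0.51960524 -0.19251409  0.09588847] [0.09588847 0.09696101 0.09752501] slide 0.08488710167640653
panel -0.29740829015629744
side 336 [ 0.51110711 -0.1938384   0.09545927] [0.09545927 0.09608264 0.0965625 ] slide 0.0934348156014245
panel -0.3006398633897383
```

View pics/side2.png

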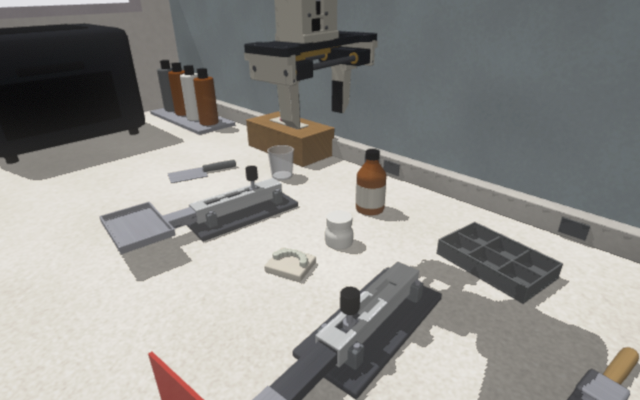

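The side picture shows the cap up at (350,300), in the last hole. Its top is 96 mm above the counter and the panel is out 88 mm. The tray stay hasn't moved, and the gripper is clear of everything.

```bash
python3 -c "
from cell import arm
print(arm.sign_off())"
```

```text
the job is handed in; nothing more can be done
None
```

The red shield is drawn out about 88 mm and locked in the last hole with its button fully up; the tray stay was left as it was, and the job was handed in at about 7.6 s (limit 32 s).

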